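# Put the copper staples away in the push-latch box

### The job

Press the yellow pad on the blue staple box so that its latched lid springs open, lay the copper-coloured stick of staples flat on the box floor (do not drop it in), then close the lid and press the pad again until it latches, and let go. Press gently, only until you feel the latch's stop: the lid must not be forced, and everything else on the bench stays where it is.

Things in the scene. Friction and masses are not known exactly. Their poses are not given: they have to be found in the camera images.
- box: dark blue open staple box, fixed to the bench, 184 x 132 mm and 52 high, walls and floor 5 mm; origin under its centre on the bench, z up. Its x runs along the lid's hinge, +y towards the hinge side. Its bay is empty. The lid overhangs its -y wall by 26 mm. More than 22 N from the robot on box or lid is too much.
- lid_hinge (a point): middle of the lid's hinge axis, at box x 0, y +72, z 78 mm; the axis runs along box x. The lid is a 5 mm plate, its underside level with the axis, 194 mm along box x and reaching 6 to 160 mm from the axis (164 with its skirt); a skirt round the other three edges hangs 22 mm below the plate's underside.
- lid (a joint): lid angle, rad: 0 (within 0.01) = latched, level; negative = pressed in; 1.85 = sprung fully open, leaning past upright. A damped spring always drives it open: about 5 N at the pad when shut, 1 to 2 N when open (lid stands clear of the bay). Once free it swings up over the box and is fully open in 1 to 2 s; pushed down but not latched, it springs up again.
- latch (a point): middle of the top of the black latch housing (44 x 20, 52 high) outside the box's -y wall. Push-push: each press down to its stop changes its state when let go (latched to free, free to latched); a short press changes nothing. The stop, 7 to 17 mm of pad travel below the latched height, differs for every press and cannot be seen: press slowly till the force rises steeply, 9 to 16 N.
- press_pad (a point): centre of the top of the yellow pad (60 x 30 mm, 2 mm thick) on the lid's outer face near its free edge, 142 mm from the hinge axis and 7 mm above the lid's underside; it moves with the lid, its z normal to the lid's outer face.
- tongue (a point): end of the steel catch tongue under the lid's free edge (12 mm wide, with a pin 17 mm long at its end that glides sideways), which stands 40 mm from the lid's underside, 139 to 157 mm from the hinge axis; it moves with the lid and enters the latch housing when the lid shuts. With the lid open it points towards the box side.
- copper_stick_mid (a point): centre of the copper-coloured stick of staples, a solid bar 76 mm (its x) by 13 (its y) by 14 high (its z), 60 g, lying flat on the bench.
- steel_stick_mid (a point): centre of a like bar that is silver-grey: leave it alone. It lies beside the copper one, either may be nearer the box.
- glue: bystander: white plastic glue bottle with red cap, 56 mm across, 150 tall; origin at its underside.
- thread: bystander: red spool of thread, 44 mm across, 58 tall; origin at its underside.
- tacks: bystander: steel tin of tacks with black cap, 68 mm across, 60 tall; origin at its underside.
- mallet: bystander: hammer lying flat; origin at its underside.
- screwdriver: bystander: screwdriver lying flat; origin at its underside.
- tape: bystander: yellow ring of tape lying flat, 90 mm across, 25 tall; origin at its underside.
Not all that is in view belongs to the job. What is meant by the part that bears copper_stick_mid is not black or pink, and is the smaller of those in its own colour.

How it is judged:
On the way, in this order (a step that is already met when the one before it is completed fails the run):
1. the lid is released and springs open, the stick not yet in the box (value of joint lid above 1.4 rad and horizontal distance between copper_stick_mid and box above 0.11 m), for 0.1 s.
2. the copper stick lies on the box floor, let go, with the lid still open (x of copper_stick_mid in the frame of box between -0.085 and 0.085 m and y of copper_stick_mid in the frame of box between -0.059 and 0.059 m and z of copper_stick_mid in the frame of box below 0.018 m and value of joint lid above 1 rad and contact force between the fingers and copper_stick below 0.05 N), for 0.2 s.
At the end, for the whole second after the job is handed in: The copper stick lies flat (within 0.2 rad) on the box floor inside the walls, and the lid is latched: its angle within 0.03 rad of 0 and still, with nothing holding it (x of copper_stick_mid in the frame of box between -0.085 and 0.085 m and y of copper_stick_mid in the frame of box between -0.059 and 0.059 m and z of copper_stick_mid in the frame of box below 0.018 m and value of joint lid between -0.03 and 0.03 rad and velocity of joint lid between -0.05 and 0.05 rad/s and angle between copper_stick_mid's own z axis and vertical below 0.2 rad); the robot touches nothing.
It fails at once if the robot pushes on the box or lid with more than 22 N (contact force between any of the fingers, the arm and box above 22 N).
It fails at once if the copper stick is let fall into the box (free in the air more than about 30 mm above its floor) (contact force between anything else and copper_stick below 0.005 N and horizontal distance between copper_stick_mid and box below 0.1 m and z of copper_stick_mid in the frame of box above 0.045 m).
It fails at once if the grey stick or another bystander is moved more than 30 mm (distance of any of steel_stick_mid, glue, thread, tacks, mallet, screwdriver, tape from where it was at the start of the episode above 0.03 m).
It also fails if it takes over 72 s, if anything falls off the work surface, if the arm or the gripper's body presses on something with over 40 N, if the wrist force passes 120 N, or if a joint passes its speed limit or range.

### The arm

A 6-joint arm with a two-finger parallel gripper is mounted at the origin on the work surface. World frame = base frame: x ahead of the robot, y to its left, z up, the work surface at z = 0. Lengths are in m, angles in rad, forces in N, time in s.
With the tool pointing down it reaches from about 0.35 to 0.85 m from the base axis. Payload 8.1 kg.
Tool frame: the origin (TCP) lies between the finger pads; the fingertips stand 11 mm ahead of it and the grasp point (between the pads) lies 8 mm behind it (robot.tips_ahead is the distance from the TCP to the fingertips, in m); z points along the fingers, y is the line along which they close (so a half turn about z gives the same grasp; the last joint's range is limited). The gripper opens to 93 mm and grips with 3 to 60 N. Pads are 15 mm wide; open, the fingers measure 128 mm over their backs; the gripper's body (75 mm by 188 mm) begins 65 mm behind the grasp point.
Start: joints at [-1.419, 0.13, 1.488, -0, 1.523, -0.085], TCP at [0.141, -0.583, 0.23] pointing down, gripper open.
Joint ranges: [-2.96, 2.96], [-0.89, 2.26], [0.02, 2.5], [-1.34, 4.48], [0, 2.73], [-2.66, 2.66]. Speed limits (rad/s): [2.39, 2.39, 2.79, 3.14, 3.14, 3.14].

### API

Orientations are given as a rotation vector (axis times angle).
In Python, from plant import robot gives the robot as it stands. The module is installed in compiled form; this text tells all that it offers.
- The arm moves only by the tool move_arm, never from a script. Its argument "deltas" is one flat list of numbers, 7 for each row, row after row: the shift along the tool's x, y, z in m, then the turn, a rotation vector about the tool's x, y, z in rad, then the opening, from 0 (shut) to 1 (fully open). A call has 1 to 12 rows; each row is the pose to reach, as a shift and turn from the pose commanded when the call began, along the tool's axes at that moment; what a row does not reach only later rows make up. A row lasts 1/8 s, in which the tool goes at most 62.5 mm and 10.7 degrees, less where a joint would pass 70% of its speed; a pose out of reach is approached as far as the arm can. A call with a gripper value outside its range is refused whole. The fingers move at their own pace and stop on an object; "squeeze" is the grip in N (left out, the last holds). Time passes only in rows, so rows that repeat a pose let the fingers close. It gives the time, the measured TCP pose, the force, the opening and the grip force at its end, in the units of the state.
- robot.read_state(): the state, without advancing time (a new reading comes with each control period).
- robot.read_camera(name): name is "scene" or "top" or "wrist"; returns (picture, depth): 384x512x3 uint8, red, green, blue; 384x512 float32, m along the optical axis (not along the pixel's ray), 0 where there is no reading.
- robot.camera_model(name): a dict with "K" (3x3 intrinsics, pixels), "R" (3x3) and "t" (3): a world point X has camera coordinates R X + t; the wrist camera has in their place "tool_from_camera" (4x4, takes a point from camera to tool coordinates, whose origin is the TCP and whose axes are the flange's). Camera axes: x right, y down, z forward; pixel columns grow to the right and rows downward; lengths in m; the calibration is good to about 2 mm. A picture is of the moment at which its call begins: read the wrist's pose just before it. camera_model takes no time and is no camera call.
- robot.close_job(): hands the job in; it is judged then, once.
Trained networks look in the newest picture that a camera, given by its name, has taken for a name from the list of things; names that differ only in an ending like _2 or _b are one class to them, and where a whole thing is asked for, a point or a joint stands for the part that bears it (a point fixed in the world has none). Each returns a list of dicts, best first, with "confidence" (0 to 1); they miss things now and then, are a little off and sometimes report something else, mostly with a low value. They report only what shows in the picture. A call takes as long as a camera call. They do not tell look-alikes from the thing itself.
- robot.recognise(camera, label): "uv" ([column, row] in pixels, amid what is visible of it).
The state is a dict: "t": time; "q": joint angles; "dq": joint speeds; "joint_torque": joint torques, N m; "tool_pos": TCP position; "orientation": TCP orientation; "force": force on the tool from outside, world axes, zero at the start; "wrist_torque": the same for the moment, N m; "opening": finger opening in m; "gripper_force": force on a finger pad.
Only numpy, scipy, OpenCV 4.12 (cv2) and the standard library are available. Lean on these libraries where they do the work, as an engineer would, in place of code of your own. Each camera call takes 0.05 s, during which the arm holds its last target. There are 200 camera calls.

## Working session

There is one attempt and no reset: what is moved stays moved. The work goes in short steps, Python scripts to look and compute and a tool call to move; the robot and the scene stay as the last step left them, time stands still between calls to the robot, and variables do not carry over. Pictures are saved under pics/ and viewed, at most 10 in all, crops included, and the job is handed in when it is done.

Besides the shell and the picture viewer there is one more tool, called as name(argument=value, ...) on one line, values as JSON. move_arm: Moves the arm, as the interface text tells. Its arguments: {"type":"object","properties":{"deltas":{"type":"array","items":{"type":"number"}},"squeeze":{"type":"number"}},"required":["deltas"]}

```bash
mkdir -p pics
cat > h.py <<'E'
import numpy as np, cv2
from plant import robot
from scipy.spatial.transform import Rotation as Ro
def model(n, st=None):
    m=robot.camera_model(n); K=np.array(m["K"])
    if n=="wrist":
        T=np.array(m["tool_from_camera"]); W=np.eye(4); W[:3,:3]=Ro.from_rotvec(st["orientation"]).as_matrix(); W[:3,3]=st["tool_pos"]
        C=W@T
    else:
        C=np.eye(4); R=np.array(m["R"]); C[:3,:3]=R.T; C[:3,3]=-R.T@np.array(m["t"])
    return K,C
def cloud(d,K,C):
    v,u=np.mgrid[:d.shape[0],:d.shape[1]]
    p=np.stack([(u-K[0,2])*d/K[0,0],(v-K[1,2])*d/K[1,1],d],-1)
    return p@C[:3,:3].T+C[:3,3]
def shot(n):
    st=robot.read_state(); im,d=robot.read_camera(n); K,C=model(n,st)
    P=cloud(d,K,C); P[d==0]=np.nan
    return im,d,P,st
def save(im,f): cv2.imwrite("pics/"+f,im[:,:,::-1])
E
cat > a.py <<'E'
from h import *
for n in ["top","scene"]:
    im,d,P,st=shot(n); save(im,n+"0.png"); np.savez(n+"0.npz",im=im,P=P)
    for l in ["box","latch","press_pad","copper_stick_mid","steel_stick_mid","lid","glue","thread","tacks","mallet","screwdriver","tape"]:
        for r in robot.recognise(n,l)[:4]:
            u,v=np.round(r["uv"]).astype(int); print(n,l,(u,v),round(r["confidence"],2),P[v,u].round(3))
print(robot.read_state())
E
python3 a.py
```

```text
top box (np.int64(230), np.int64(178)) 0.88 [0.603 0.134 0.081]
top box (np.int64(236), np.int64(178)) 0.67 [0.603 0.11  0.084]
top box (np.int64(311), np.int64(139)) 0.58 [ 0.737 -0.172  0.149]
top latch (np.int64(230), np.int64(179)) 0.57 [0.599 0.133 0.084]
top press_pad (np.int64(230), np.int64(178)) 0.74 [0.603 0.134 0.081]
top copper_stick_mid (np.int64(334), np.int64(234)) 0.73 [ 0.38  -0.273  0.017]
top copper_stick_mid (np.int64(289), np.int64(203)) 0.69 [ 0.506 -0.098 -0.001]
top copper_stick_mid (np.int64(323), np.int64(172)) 0.64 [ 0.629 -0.235  0.016]
top copper_stick_mid (np.int64(142), np.int64(197)) 0.6 [0.537 0.498 0.017]
top steel_stick_mid (np.int64(349), np.int64(202)) 0.42 [ 0.507 -0.336  0.017]
top lid (np.int64(234), np.int64(181)) 0.67 [0.591 0.118 0.084]
top lid (np.int64(229), np.int64(176)) 0.48 [0.611 0.137 0.083]
top glue (np.int64(312), np.int64(142)) 0.52 [ 0.733 -0.181  0.11 ]
top thread (np.int64(274), np.int64(137)) 0.44 [ 0.766 -0.039  0.054]
top tacks (np.int64(216), np.int64(139)) 0.61 [0.76  0.19  0.062]
top mallet (np.int64(144), np.int64(199)) 
[... 1741 characters left out ...]
.003]
{'t': 1.3, 'q': array([-1.41937732e+00,  1.30366166e-01,  1.48819690e+00, -3.32192441e-05,
        1.52301214e+00, -8.54450727e-02]), 'dq': array([ 1.14174566e-03,  1.36713920e-03, -6.77410254e-04,  9.13582094e-05,
       -8.54637397e-04, -1.93518939e-03]), 'joint_torque': array([ 1.58710245e-03, -5.59757996e+01, -4.92047024e+01,  7.69486721e-02,
        2.28151371e-02, -2.14355612e-05]), 'tool_pos': array([ 0.14077732, -0.58325442,  0.22965715]), 'orientation': array([ 3.11956747e+00,  3.71196349e-01, -5.11882411e-05]), 'force': array([0.09192368, 0.71377189, 0.15432317]), 'wrist_torque': array([0.02291064, 0.04410462, 0.01312279]), 'gripper_force': 0.0, 'opening': 0.0929414169312985}
```

Run:
```python
import cv2
im=cv2.imread("pics/top0.png")[90:290,100:420]; cv2.imwrite("pics/c1.png",cv2.resize(im,(800,500),interpolation=2))
```

```text
(no output)
```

View pics/c1.png

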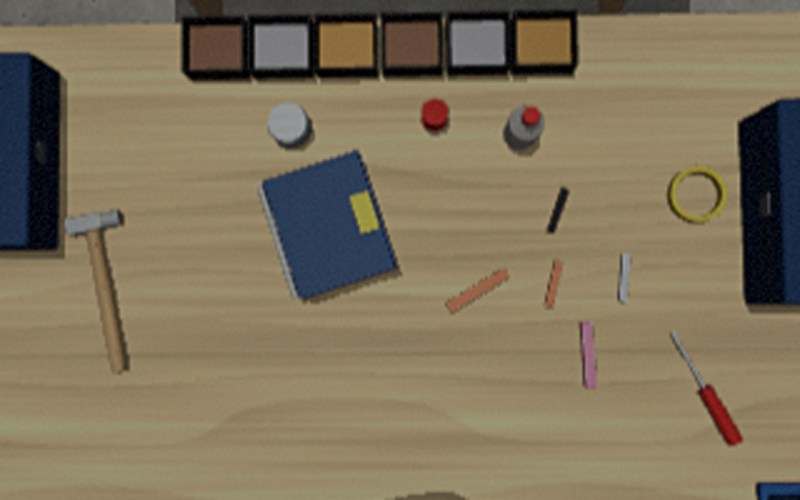

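View pics/scene0.png

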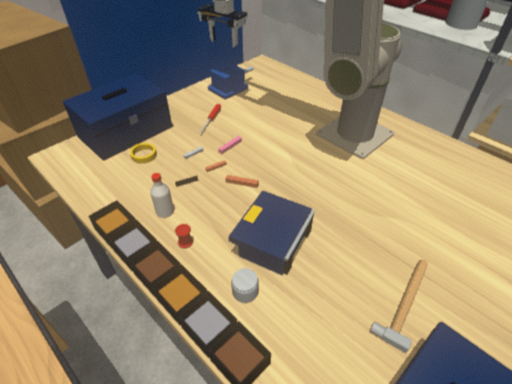

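The crop shows the lid around (330,225), with the yellow pad at (364,212) on its right. The small copper stick is at (553,284), the larger copper decoy at (478,290), and the steel stick at (625,278). I'll fit the poses next.

```bash
cat > b.py <<'E'
from h import *
for n in ["top","scene"]:
    z=np.load(n+"0.npz"); im,P=z["im"],z["P"]
    hsv=cv2.cvtColor(im,cv2.COLOR_RGB2HSV)
    X,Y,Z=P[...,0],P[...,1],P[...,2]
    m=(abs(X-.6)<.17)&(abs(Y-.13)<.18)&(Z>.068)&(Z<.1)&(hsv[...,1]>60)
    k=cv2.connectedComponentsWithStats(m.astype(np.uint8)); b=1+np.argmax(k[2][1:,4]); m=k[1]==b
    r=cv2.minAreaRect(P[m][:,:2].astype(np.float32)); print(n,"lid",r,m.sum(),"z",np.median(Z[m]))
    y=m&(hsv[...,0]>20)&(hsv[...,0]<35)&(hsv[...,1]>100)
    print("pad",cv2.minAreaRect(P[y][:,:2].astype(np.float32)),np.median(Z[y]),y.sum())
    for nm,c in [("cop",(.507,-.23)),("steel",(.507,-.336))]:
        s=(abs(X-c[0])<.06)&(abs(Y-c[1])<.04)&((Z>.008)if nm=="steel" else (hsv[...,0]<14)&(hsv[...,1]>90))&(Z>.004)
        Q=P[s]; print(nm,cv2.minAreaRect(Q[:,:2].astype(np.float32)),np.median(Q,0).round(3),s.sum())
E
python3 b.py
```

```text
top lid ((0.5960838794708252, 0.13013337552547455), (0.19393327832221985, 0.1616542786359787), 17.0096378326416) 1990 z 0.08372175684471017
pad ((0.6155211329460144, 0.07384826242923737), (0.059221286326646805, 0.02807689644396305), 17.831022262573242) 0.08542068397680946 115
cop ((0.5038366317749023, -0.22483128309249878), (0.01241293828934431, 0.07318171858787537), 76.41748809814453) [ 0.504 -0.225  0.014] 61
steel ((0.5009262561798096, -0.32088702917099), (0.09796980023384094, 0.06506114453077316), 9.08818244934082) [ 0.512 -0.337  0.014] 71
scene lid ((0.6059765815734863, 0.12542785704135895), (0.1881626844406128, 0.15644529461860657), 17.116928100585938) 2553 z 0.08169405550316067
pad ((0.6200910210609436, 0.06942115724086761), (0.0659448578953743, 0.0338057316839695), 16.33633804321289) 0.08371269627250677 199
cop ((0.5119635462760925, -0.22721034288406372), (0.016800083220005035, 0.07365887612104416), 80.76514434814453) [ 0.51  -0.227  0.012] 74
steel ((0.5200481414794922, -0.3389023542404175), (0.019628625363111496, 0.07301650941371918), 85.9683837890625) [ 0.519 -0.339  0.012] 67
```

move_arm(deltas=[0.616, -0.525, 0, 0, 0, -1.63, 0, 0.616, -0.525, 0, 0, 0, -1.63, 0, 0.616, -0.525, 0, 0, 0, -1.63, 0, 0.616, -0.525, 0, 0, 0, -1.63, 0, 0.616, -0.525, 0, 0, 0, -1.63, 0, 0.616, -0.525, 0, 0, 0, -1.63, 0, 0.616, -0.525, 0, 0, 0, -1.63, 0, 0.616, -0.525, 0, 0, 0, -1.63, 0, 0.616, -0.525, 0, 0, 0, -1.63, 0, 0.616, -0.525, 0, 0, 0, -1.63, 0, 0.616, -0.525, 0, 0, 0, -1.63, 0, 0.616, -0.525, 0, 0, 0, -1.63, 0], squeeze=15)

```text
t: 2.8
tool_pos: [0.5826, 0.0255, 0.2299]
orientation: [1.869, 2.524, 0.0]
force: [0.1, -0.4, 0.4]
opening: 0.0003
gripper_force: 0.0
```

```bash
cat > c.py <<'E'
from h import *
import sys
im,d,P,st=shot("wrist"); save(im,sys.argv[1])
hsv=cv2.cvtColor(im,cv2.COLOR_RGB2HSV)
y=(hsv[...,0]>20)&(hsv[...,0]<35)&(hsv[...,1]>120)&(P[...,2]>.07)&(P[...,2]<.1)
Q=P[y]; print("pad",cv2.minAreaRect(Q[:,:2].astype(np.float32)),np.median(Q,0),y.sum())
m=(P[...,2]>.074)&(P[...,2]<.1)
k=cv2.connectedComponentsWithStats(m.astype(np.uint8)); b=1+np.argmax(k[2][1:,4]); m=k[1]==b
print("lid",cv2.minAreaRect(P[m][:,:2].astype(np.float32)),np.median(P[m],0))
print(model("wrist",st)[1].round(3), st["tool_pos"],st["orientation"],st["force"])
E
python3 c.py w1.png
```

```text
pad ((0.620930016040802, 0.0764738917350769), (0.06045767292380333, 0.030937781557440758), 19.060749053955078) [0.62097275 0.07732701 0.08545623] 1577
lid ((0.6004143953323364, 0.1281440556049347), (0.19432836771011353, 0.16069979965686798), 17.48397445678711) [0.59802753 0.13645906 0.08344305]
[[ 0.956  0.28   0.085  0.558]
 [ 0.292 -0.916 -0.276  0.102]
 [ 0.001  0.289 -0.957  0.385]
 [ 0.     0.     0.     1.   ]] [0.58264    0.02548706 0.22989127] [1.86889784e+00 2.52427995e+00 4.66303655e-04] [ 0.07355283 -0.35173105  0.42507759]
```

View pics/w1.png

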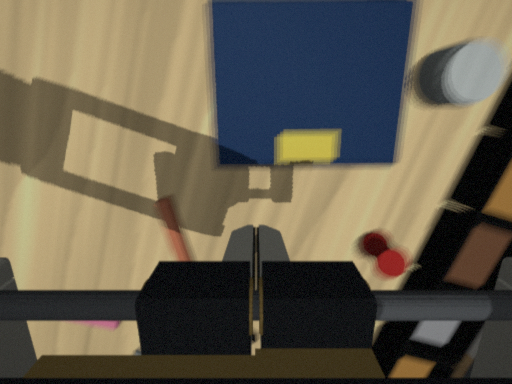

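The wrist picture shows the pad at (308,146) near the lid's lower edge. The closed fingers are clear of it at (255,240).

move_arm(deltas=[0.02, 0.03, 0.04, 0, 0, 0, 0, 0.035, 0.048, 0.085, 0, 0, 0, 0, 0.035, 0.048, 0.115, 0, 0, 0, 0, 0.035, 0.048, 0.122, 0, 0, 0, 0, 0.035, 0.048, 0.122, 0, 0, 0, 0])

```text
t: 3.48
tool_pos: [0.6173, 0.0708, 0.1082]
orientation: [1.87, 2.524, 0.0]
force: [-0.3, 0.4, -0.1]
opening: 0.0008
gripper_force: 0.0
```

move_arm(deltas=[0, 0, 0.005, 0, 0, 0, 0, 0, 0, 0.01, 0, 0, 0, 0, 0, 0, 0.013, 0, 0, 0, 0, 0, 0, 0.016, 0, 0, 0, 0, 0, 0, 0.018, 0, 0, 0, 0, 0, 0, 0.018, 0, 0, 0, 0])

```text
t: 4.22
tool_pos: [0.6177, 0.0708, 0.09]
orientation: [1.869, 2.524, 0.001]
force: [0.9, -2.9, 4.1]
opening: 0.0003
gripper_force: 2.3
```

move_arm(deltas=[0, 0, 0.001, 0, 0, 0, 0, 0, 0, 0.002, 0, 0, 0, 0, 0, 0, 0.002, 0, 0, 0, 0])

```text
t: 4.6
tool_pos: [0.6176, 0.071, 0.0878]
orientation: [1.869, 2.524, 0.001]
force: [2.2, -2.9, 4.0]
opening: 0.0004
gripper_force: 2.4
```

move_arm(deltas=[0, 0, 0.001, 0, 0, 0, 0, 0, 0, 0.002, 0, 0, 0, 0, 0, 0, 0.002, 0, 0, 0, 0])

```text
t: 4.97
tool_pos: [0.6176, 0.071, 0.0867]
orientation: [1.869, 2.524, 0.001]
force: [-0.6, -3.7, 11.7]
opening: 0.0005
gripper_force: 5.7
```

move_arm(deltas=[0, 0, 0.0003, 0, 0, 0, 0, 0, 0, -0.008, 0, 0, 0, 0, -0.02, 0, -0.03, 0, 0, 0, 0, -0.07, 0, -0.06, 0, 0, 0, 0, -0.12, 0, -0.1, 0, 0, 0, 0, -0.12, 0, -0.13, 0, 0, 0, 0.5, -0.12, 0, -0.13, 0, 0, 0, 0.5, -0.12, 0, -0.13, 0, 0, 0, 0.5])

```text
t: 5.98
tool_pos: [0.6512, -0.0428, 0.2136]
orientation: [-1.867, -2.523, 0.002]
force: [0.1, 0.4, -0.5]
opening: 0.0258
gripper_force: 0.0
```

```bash
cat > d.py <<'E'
from h import *
im,d,P,st=shot("scene"); save(im[120:320,100:380],"s1.png"); print(st["tool_pos"],st["orientation"],st["t"])
X,Y,Z=P[...,0],P[...,1],P[...,2]
b=np.array([.598,.1385]); ey=np.array([-.295,.9555]); ex=np.array([.9555,.295])
bx=(X-b[0])*ex[0]+(Y-b[1])*ex[1]; by=(X-b[0])*ey[0]+(Y-b[1])*ey[1]
m=(abs(bx)<.1)&(by>.03)&(by<.2)&(Z>.12); print(m.sum(), np.nanmax(Z[m]) if m.any() else 0, np.nanmedian(by[m&(Z>.18)]))
E
python3 d.py
```

```text
[ 0.65120827 -0.04279847  0.21359841] [-1.86681476e+00 -2.52303615e+00  1.54356963e-03] 5.975
64 0.1253582892021533 nan
  return np.nanmean(a, axis, out=out, keepdims=keepdims)
```

move_arm(deltas=[-0.05, -0.06, 0, 0, 0, -0.3, 0.5, -0.09, -0.12, 0, 0, 0, -0.6, 0.5, -0.133, -0.19, 0, 0, 0, -1.05, 0.5, -0.133, -0.19, 0, 0, 0, -1.05, 0.5, -0.133, -0.19, 0, 0, 0, -1.05, 0.5, -0.133, -0.19, 0, 0, 0, -1.05, 0.5, -0.133, -0.19, 0, 0, 0, -1.05, 0.5, -0.133, -0.19, 0, 0, 0, -1.05, 0.5])

```text
t: 7.02
tool_pos: [0.509, -0.2256, 0.2145]
orientation: [-0.355, -3.12, -0.001]
force: [0.9, -0.3, -0.5]
opening: 0.0464
gripper_force: 0.0
```

```bash
python3 d.py
cat > e.py <<'E'
from h import *
im,d,P,st=shot("wrist"); save(im,"w2.png"); print(st["tool_pos"],st["orientation"],st["opening"])
hsv=cv2.cvtColor(im,cv2.COLOR_RGB2HSV)
X,Y,Z=P[...,0],P[...,1],P[...,2]
s=(abs(X-.508)<.08)&(abs(Y+.226)<.05)&((hsv[...,0]<14)|(hsv[...,0]>172))&(hsv[...,1]>90)&(Z>.006)&(Z<.03)
Q=P[s]; print(cv2.minAreaRect(Q[:,:2].astype(np.float32)),np.median(Q,0).round(4),s.sum(), np.argwhere(s).mean(0)[::-1])
E
python3 e.py
```

```text
[ 0.50896349 -0.22558602  0.21451262] [-3.55438966e-01 -3.11968907e+00 -1.27797613e-03] 7.025
1168 0.2422610621951784 0.10573937613052443
[ 0.50909551 -0.22573687  0.21480835] [-3.54891517e-01 -3.12018885e+00 -9.51614495e-04] 0.046292202593819165
((0.5020912885665894, -0.22887200117111206), (0.16321752965450287, 0.050142552703619), 18.170530319213867) [ 0.503  -0.2269  0.0142] 614 [253.34690554 167.41530945]
```

View pics/w2.png

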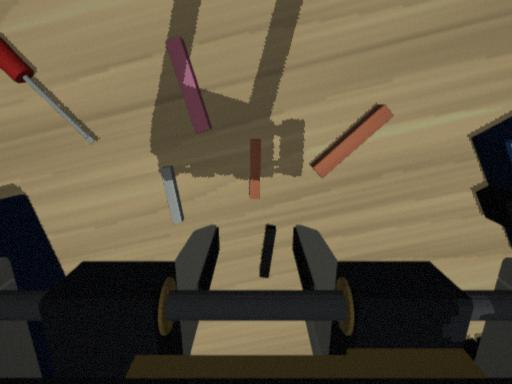

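The lid stands open, with its top edge at z 0.242. The wrist picture shows the copper stick at (255,168), lined up with the fingers; the steel stick is at (172,195) and the decoy at (352,140).

```bash
cat >> e.py <<'E'
k=cv2.connectedComponentsWithStats(s.astype(np.uint8)); i=k[1][170,255] or 1+np.argmax(k[2][1:,4]); Q=P[(k[1]==i)&(Z>.011)]
r=cv2.minAreaRect(Q[:,:2].astype(np.float32)); print("stick",r,Q[:,:2].min(0),Q[:,:2].max(0))
R=Ro.from_rotvec(st["orientation"]).as_matrix(); print("tool delta",(R.T@(np.array([*r[0],.014])-st["tool_pos"])).round(4))
E
python3 e.py
```

```text
[ 0.50920782 -0.22585427  0.21502616] [-3.54184476e-01 -3.12061767e+00 -6.69133806e-04] 0.04666870533344945
((0.5020120143890381, -0.2281709611415863), (0.164371520280838, 0.05068773031234741), 19.558761596679688) [ 0.5023 -0.227   0.0142] 628 [252.81210191 166.70382166]
stick ((0.5057483315467834, -0.22663873434066772), (0.012506366707384586, 0.07595405727624893), 76.7597885131836) [ 0.46791263 -0.24123606] [ 0.5435017  -0.21227707]
tool delta [ 0.003  -0.0016  0.201 ]
```

move_arm(deltas=[0.003, -0.0015, 0.06, 0, 0, 0, 0.5, 0.003, -0.0015, 0.12, 0, 0, 0, 0.5, 0.003, -0.0015, 0.17, 0, 0, 0, 0.5, 0.003, -0.0015, 0.195, 0, 0, 0, 0.5, 0.003, -0.0015, 0.201, 0, 0, 0, 0.5, 0.003, -0.0015, 0.201, 0, 0, 0, 0.5], squeeze=15)

```text
t: 7.92
tool_pos: [0.5065, -0.2273, 0.0153]
orientation: [0.353, 3.121, -0.0]
force: [0.0, -0.1, -0.3]
opening: 0.0465
gripper_force: 0.0
```

Down another 1.5 mm, then grip.

move_arm(deltas=[0, 0, 0.0015, 0, 0, 0, 0.5, 0, 0, 0.0015, 0, 0, 0, 0, 0, 0, 0.0015, 0, 0, 0, 0, 0, 0, 0.0015, 0, 0, 0, 0, 0, 0, 0.0015, 0, 0, 0, 0, 0, 0, 0.0015, 0, 0, 0, 0])

```text
t: 8.68
tool_pos: [0.5061, -0.2272, 0.0132]
orientation: [0.352, 3.122, 0.0]
force: [-1.2, 0.2, 1.2]
opening: 0.0125
gripper_force: 15.0
```

move_arm(deltas=[0, 0, -0.02, 0, 0, 0, 0, 0, 0, -0.07, 0, 0, 0, 0, 0, 0.03, -0.12, 0, 0, 0.1, 0, 0.004, 0.08, -0.16, 0, 0, 0.25, 0, 0.007, 0.13, -0.16, 0, 0, 0.42, 0, 0.01, 0.18, -0.16, 0, 0, 0.58, 0, 0.013, 0.23, -0.16, 0, 0, 0.74, 0, 0.016, 0.28, -0.16, 0, 0, 0.9, 0, 0.018, 0.32, -0.16, 0, 0, 1.0, 0, 0.019, 0.344, -0.16, 0, 0, 1.044, 0, 0.019, 0.344, -0.16, 0, 0, 1.044, 0, 0.019, 0.344, -0.16, 0, 0, 1.044, 0])

```text
t: 10.18
tool_pos: [0.5642, 0.1119, 0.1739]
orientation: [1.861, 2.531, -0.0]
force: [0.5, 0.8, -1.2]
opening: 0.0127
gripper_force: 15.0
```

```bash
cat > f.py <<'E'
from h import *
im,d,P,st=shot("wrist"); save(im,"w3.png"); print({k:st[k] for k in ["t","tool_pos","orientation","opening","gripper_force"]})
np.savez("w3.npz",P=P,im=im)
b=np.array([.598,.140]); a=np.radians(17.3); ex=np.array([np.cos(a),np.sin(a)]); ey=np.array([-ex[1],ex[0]])
q=P[...,:2]-b; bx,by,Z=q@ex,q@ey,P[...,2]
r=(Z>.044)&(Z<.058)&(abs(bx)<.11)&(abs(by)<.08)   # rim
f=(Z<.012)&(Z>.001)&(abs(bx)<.1)&(abs(by)<.07)
for n,m in [("rim",r),("floor",f)]:
    print(n,m.sum(),np.percentile(bx[m],[1,5,50,95,99]).round(3),np.percentile(by[m],[1,5,50,95,99]).round(3))
E
python3 f.py
```

```text
{'t': 10.175, 'tool_pos': array([0.56419075, 0.11187987, 0.17385322]), 'orientation': array([ 1.86057031e+00,  2.53060978e+00, -6.42831591e-05]), 'opening': 0.012664591231784091, 'gripper_force': 14.99470978975296}
rim 3975 [-0.093 -0.092  0.021  0.089  0.09 ] [-0.077 -0.068  0.007  0.065  0.066]
floor 16003 [-0.088 -0.081  0.004  0.08   0.086] [-0.061 -0.055  0.007  0.056  0.06 ]
```

View pics/w3.png

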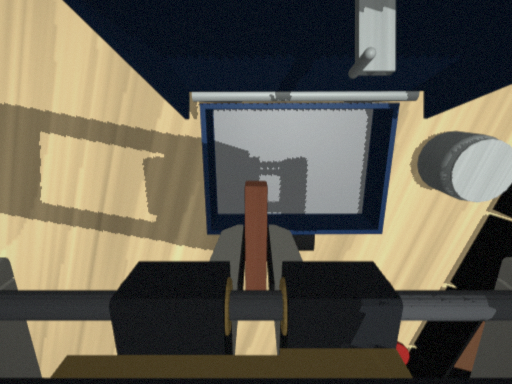

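The wrist picture shows the stick held at (256,235), pointing into the bay. The bay's floor is centred near (290,160), and the lid is open above it with its tongue at (370,60).

move_arm(deltas=[0, 0, 0.04, 0, 0, 0, 0, 0, 0, 0.08, 0, 0, 0, 0, 0, 0, 0.115, 0, 0, 0, 0, 0, 0, 0.14, 0, 0, 0, 0, 0, 0, 0.15, 0, 0, 0, 0, 0, 0, 0.153, 0, 0, 0, 0, 0, 0, 0.154, 0, 0, 0, 0, 0, 0, 0.154, 0, 0, 0, 0])

```text
t: 11.22
tool_pos: [0.5651, 0.1125, 0.0203]
orientation: [1.861, 2.529, 0.002]
force: [0.6, 0.0, -0.9]
opening: 0.013
gripper_force: 15.0
```

move_arm(deltas=[0, 0, 0.001, 0, 0, 0, 0, 0, 0, 0.0017, 0, 0, 0, 0, 0, 0, 0.0017, 0, 0, 0, 0, 0, 0, 0.0017, 0, 0, 0, 0])

```text
t: 11.72
tool_pos: [0.5646, 0.1125, 0.0183]
orientation: [1.861, 2.53, 0.001]
force: [-2.5, -0.4, 5.3]
opening: 0.0131
gripper_force: 15.0
```

move_arm(deltas=[0, 0, 0, 0, 0, 0, 0.3, 0, 0, 0, 0, 0, 0, 0.3, 0, 0, 0, 0, 0, 0, 0.3, 0, 0, -0.01, 0, 0, 0, 0.3, 0, 0, -0.04, 0, 0, 0, 0.3, 0, 0, -0.1, 0, 0, 0, 0.3, 0, 0, -0.16, 0, 0, 0, 0.3, 0, 0, -0.22, 0, 0, 0, 0.3, 0, 0, -0.27, 0, 0, 0, 0.3, 0, 0, -0.29, 0, 0, 0, 0, 0, 0, -0.29, 0, 0, 0, 0, 0, 0, -0.29, 0, 0, 0, 0])

```text
t: 13.22
tool_pos: [0.5633, 0.1123, 0.3048]
orientation: [-1.86, -2.528, 0.004]
force: [0.6, 0.3, -0.9]
opening: 0.003
gripper_force: 0.0
```

```bash
sed -e 's/w3/w4/' f.py > g.py
cat >> g.py <<'E'
hsv=cv2.cvtColor(im,cv2.COLOR_RGB2HSV)
s=(abs(bx)<.09)&(abs(by)<.065)&((hsv[...,0]<14)|(hsv[...,0]>172))&(hsv[...,1]>90)&(Z<.06)
print("stick",s.sum(),cv2.minAreaRect(np.stack([bx[s],by[s]],1).astype(np.float32)),np.percentile(Z[s],[5,50,95]))
l=(abs(bx)<.1)&(Z>.1)&(by>.05)&(by<.16)
if l.sum()>50: A=np.polyfit(Z[l],by[l],1); print("lid",A,l.sum(),Z[l].max())
E
python3 g.py; python3 d.py
```

```text
{'t': 13.225, 'tool_pos': array([0.56330586, 0.11230202, 0.30477366]), 'orientation': array([-1.86037543, -2.52808168,  0.0040215 ]), 'opening': 0.0029594055491483874, 'gripper_force': 0.0}
rim 2216 [-0.093 -0.092  0.003  0.089  0.09 ] [-0.079 -0.074 -0.02   0.065  0.065]
floor 8368 [-0.087 -0.081  0.003  0.079  0.086] [-0.061 -0.056  0.004  0.055  0.06 ]
stick 412 ((-0.04105842113494873, -0.016726303845643997), (0.012656821869313717, 0.07522512227296829), 0.020862990990281105) [0.01751776 0.01906765 0.02053536]
lid [0.18902438 0.06063827] 18780 0.24388964459567702
[0.56314881 0.11228803 0.30444025] [-1.86002537 -2.52765033  0.00472801] 13.275
1528 0.6492794405810597 0.10073162716237374
```

move_arm(deltas=[0.05, 0.02, 0, 0, 0, 0, 0, 0.11, 0.041, 0, 0, 0, 0, 0, 0.165, 0.041, 0, 0, 0, 0, 0, 0.181, 0.041, 0, 0, 0, 0, 0, 0.181, 0.041, 0.03, 0, 0, 0, 0, 0.181, 0.041, 0.07, 0, 0, 0, 0, 0.181, 0.041, 0.083, 0, 0, 0, 0, 0.181, 0.041, 0.083, 0, 0, 0, 0])

```text
t: 14.32
tool_pos: [0.549, 0.2965, 0.2232]
orientation: [-1.862, -2.529, 0.004]
force: [-1.3, -0.2, -0.1]
opening: 0.0005
gripper_force: 0.0
```

move_arm(deltas=[-0.015, 0, 0, 0, 0, 0, 0, -0.028, 0, 0, 0, 0, 0, 0, -0.04, 0, 0, 0, 0, 0, 0, -0.052, 0, 0, 0, 0, 0, 0, -0.065, 0, 0, 0, 0, 0, 0, -0.077, 0, 0, 0, 0, 0, 0, -0.09, 0, 0, 0, 0, 0, 0, -0.102, 0, 0, 0, 0, 0, 0, -0.113, 0, 0, 0, 0, 0, 0, -0.113, 0, 0, 0, 0, 0, 0])

```text
t: 15.58
tool_pos: [0.5831, 0.1884, 0.224]
orientation: [-1.863, -2.529, 0.002]
force: [-1.7, 2.1, -0.9]
opening: 0.0004
gripper_force: 1.0
```

move_arm(deltas=[-0.012, 0, 0.004, 0, 0, 0, 0, -0.023, 0, 0.008, 0, 0, 0, 0, -0.034, 0, 0.0125, 0, 0, 0, 0, -0.044, 0, 0.019, 0, 0, 0, 0, -0.054, 0, 0.026, 0, 0, 0, 0, -0.064, 0, 0.0335, 0, 0, 0, 0, -0.072, 0, 0.042, 0, 0, 0, 0, -0.08, 0, 0.051, 0, 0, 0, 0, -0.088, 0, 0.06, 0, 0, 0, 0, -0.088, 0, 0.06, 0, 0, 0, 0])

```text
t: 16.82
tool_pos: [0.609, 0.1048, 0.1631]
orientation: [-1.862, -2.529, 0.002]
force: [-1.0, 2.5, 3.1]
opening: 0.0005
gripper_force: 1.5
```

move_arm(deltas=[-0.006, 0, 0.01, 0, 0, 0, 0, -0.013, 0, 0.021, 0, 0, 0, 0, -0.018, 0, 0.032, 0, 0, 0, 0, -0.023, 0, 0.043, 0, 0, 0, 0, -0.028, 0, 0.05, 0, 0, 0, 0, -0.032, 0, 0.055, 0, 0, 0, 0, -0.032, 0, 0.055, 0, 0, 0, 0])

```text
t: 17.7
tool_pos: [0.6189, 0.0742, 0.1092]
orientation: [1.862, 2.53, -0.001]
force: [-1.9, 0.2, 3.7]
opening: 0.0004
gripper_force: 1.8
```

move_arm(deltas=[0, 0, 0.003, 0, 0, 0, 0, 0, 0, 0.006, 0, 0, 0, 0, 0, 0, 0.009, 0, 0, 0, 0, 0, 0, 0.012, 0, 0, 0, 0, 0, 0, 0.012, 0, 0, 0, 0])

```text
t: 18.32
tool_pos: [0.619, 0.075, 0.0974]
orientation: [1.862, 2.53, 0.001]
force: [1.2, -2.6, 3.3]
opening: 0.0003
gripper_force: 2.1
```

move_arm(deltas=[0, 0, 0.002, 0, 0, 0, 0, 0, 0, 0.004, 0, 0, 0, 0, 0, 0, 0.006, 0, 0, 0, 0, 0, 0, 0.006, 0, 0, 0, 0])

```text
t: 18.82
tool_pos: [0.6189, 0.075, 0.0913]
orientation: [1.862, 2.53, 0.0]
force: [1.5, -3.3, 4.4]
opening: 0.0007
gripper_force: 2.4
```

move_arm(deltas=[0, 0, 0.001, 0, 0, 0, 0, 0, 0, 0.002, 0, 0, 0, 0, 0, 0, 0.002, 0, 0, 0, 0])

```text
t: 19.2
tool_pos: [0.6189, 0.075, 0.0894]
orientation: [1.862, 2.53, 0.0]
force: [2.9, -2.5, 5.6]
opening: 0.0004
gripper_force: 2.4
```

move_arm(deltas=[0, 0, 0.0007, 0, 0, 0, 0, 0, 0, 0.0015, 0, 0, 0, 0, 0, 0, 0.0015, 0, 0, 0, 0])

```text
t: 19.58
tool_pos: [0.6189, 0.075, 0.0879]
orientation: [1.862, 2.53, 0.0]
force: [1.7, -2.3, 4.4]
opening: 0.0007
gripper_force: 2.4
```

move_arm(deltas=[0, 0, 0.0007, 0, 0, 0, 0, 0, 0, 0.0015, 0, 0, 0, 0, 0, 0, 0.0015, 0, 0, 0, 0])

```text
t: 19.95
tool_pos: [0.6189, 0.075, 0.0866]
orientation: [1.862, 2.53, 0.0]
force: [2.0, -2.6, 6.5]
opening: 0.0009
gripper_force: 3.2
```

move_arm(deltas=[0, 0, 0.0005, 0, 0, 0, 0, 0, 0, 0.0008, 0, 0, 0, 0, 0, 0, 0.0008, 0, 0, 0, 0])

```text
t: 20.32
tool_pos: [0.6189, 0.075, 0.0863]
orientation: [1.862, 2.53, 0.0]
force: [-0.2, -1.8, 9.9]
opening: 0.0005
gripper_force: 4.9
```

move_arm(deltas=[0, 0, 0.0003, 0, 0, 0, 0, 0, 0, 0.0004, 0, 0, 0, 0])

```text
t: 20.58
tool_pos: [0.619, 0.075, 0.0862]
orientation: [1.862, 2.53, 0.0]
force: [-0.9, -3.4, 11.7]
opening: 0.0006
gripper_force: 6.1
```

move_arm(deltas=[0, 0, -0.003, 0, 0, 0, 0, 0, 0, -0.007, 0, 0, 0, 0, 0, 0, -0.012, 0, 0, 0, 0, 0, 0, -0.017, 0, 0, 0, 0, 0, 0, -0.022, 0, 0, 0, 0, 0, 0, -0.022, 0, 0, 0, 0])

```text
t: 21.32
tool_pos: [0.6187, 0.0751, 0.1074]
orientation: [-1.862, -2.53, -0.0]
force: [0.7, 0.1, -0.6]
opening: 0.0005
gripper_force: 0.0
```

move_arm(deltas=[0, 0, -0.03, 0, 0, 0, 0, -0.03, 0, -0.09, 0, 0, 0, 0, -0.08, 0, -0.13, 0, 0, 0, 0, -0.12, 0, -0.13, 0, 0, 0, 0, -0.12, 0, -0.13, 0, 0, 0, 0, -0.12, 0, -0.13, 0, 0, 0, 0, -0.12, 0, -0.13, 0, 0, 0, 0])

```text
t: 22.2
tool_pos: [0.6539, -0.0384, 0.2364]
orientation: [-1.86, -2.53, 0.001]
force: [-0.2, 0.1, 0.7]
opening: 0.0003
gripper_force: 0.0
```

```bash
python3 c.py w5.png
python3 - <<'E'
from h import *
im,d,P,st=shot("scene"); save(im,"s5.png"); print(st["force"],st["dq"].round(3))
E
```

```text
pad ((0.6179823279380798, 0.07261979579925537), (0.05970720574259758, 0.02932296320796013), 17.331207275390625) [0.61796054 0.07283748 0.08563508] 1998
lid ((0.6126980185508728, 0.0898716151714325), (0.1944502294063568, 0.0797518864274025), 17.393869400024414) [0.6124418  0.09130663 0.08362742]
[[ 0.954  0.287  0.085  0.629]
 [ 0.299 -0.914 -0.274  0.038]
 [-0.001  0.287 -0.958  0.392]
 [ 0.     0.     0.     1.   ]] [ 0.6539327  -0.03836893  0.23636695] [-1.85953620e+00 -2.53022774e+00  7.13343000e-04] [-0.16419044  0.08703724  0.65596723]
[0.0276005  0.5070954  0.27180189] [ 0.    -0.004 -0.005 -0.002  0.001 -0.002]
```

View pics/s5.png

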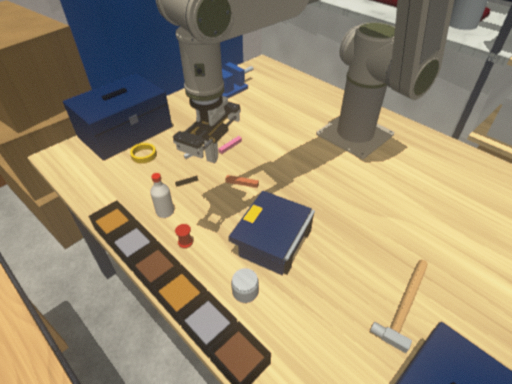

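The scene picture shows the lid shut and level at (272,230). The pad is back at its latched height of 85.6 mm, the arm is clear, and the bystanders look undisturbed.

```bash
python3 -c "
from plant import robot
print(robot.close_job())"
```

```text
the job is handed in; nothing more can be done
None
```

The job is handed in: the copper stick lies flat on the box floor, and the lid was shut at its latched height with the arm clear, but the hand-in gave no verdict.

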